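Power cut: torch out of its tight tin

TASK

The power is out and the torch in the tall tin is needed. Draw the tight red lid straight off along the leaning tin, so gently that the magnetic strip keeps hold of the tin's base, and stand the lid open end down in the black tray. Then take out the yellow torch and stand it lens up, well on the cork coasters, to light the ceiling; set both down without dropping them and leave everything else where it is.

Things in the scene. Friction and masses are not known exactly. Their poses are not given: they have to be found in the camera images.
- tin_foot (a point): steel base of the square torch tin, gripped by the black magnetic strip on the birch key shelf. The strip slopes, so the tin leans 30 degrees from vertical towards the robot's side. This point: centre of the base's underside, on the strip; z is the tin's axis (out of the strip), y runs along the strip, x up the slope. Red foot flange 54 x 54 mm, 6 mm thick; its top is the tin's floor
- tin_rim (a point): centre of the mouth of the tin's base, 62 mm along its axis from tin_foot, same axes. Steel walls 40 x 40 mm outside, 36 x 36 mm inside. Spring bumps in all four walls, 12 mm below the rim, make the lid tight. Hidden by the lid at the start
- tin (a joint): how far the tin's base has been pulled off the magnetic strip along its axis, m: 0 is held flat on the strip. The magnet pulls with 10 N; with the weight of base and torch a pull of some 13 N lifts it
- lid_mid (a point): centre (half-way up) of the deep red lid, a loose square cap 48 x 48 mm outside, 112 mm tall, walls 2 mm, closed end 3 mm, open at its lower end, 0.09 kg; z points to the closed end. It starts on the foot flange, its centre 62 mm from the strip, covering base and torch. It slides off along the tin's axis against 5 to 9 N of rub, over the base for 56 mm, and is clear of the torch after 105 mm
- lid_top (a point): centre of the lid's closed end, 56 mm from lid_mid; same axes. Grip the lid by two opposite sides near this end
- torch_mid (a point): centre (half-way along) of the yellow plastic torch, under the lid at the start, standing lens up on the floor of the tin's base with up to 4 mm of side play; 105 mm long, tube 32 mm across, head (the upper 30 mm) 36 mm across, flat tail, about 0.12 kg; z points to the lens. Its upper 49 mm stand out of the base
- tray: shallow square black tray fixed on the table, 140 x 140 mm, wall 5 mm thick and 16 mm tall, floor 5 mm thick; origin at the centre of its underside, z up, x and y along its sides
- coaster_top (a point): loose stack of four round cork coasters, 94 mm across, 23.5 mm tall in all; this point is the centre of its top face
- key_long_mid (a point): iron key with a ring bow, 83 mm long, 6 mm thick, lying on the magnetic strip across it; this point is at its place on the strip's centre line. It slips along the strip if knocked
- key_short_mid (a point): smaller iron key, 71 mm long, 6 mm thick, lying on the magnetic strip across it; this point is at its place on the strip's centre line. It slips along the strip if knocked
- opener_mid (a point): steel bottle opener, 115 mm long, 6 mm thick, lying on the magnetic strip across it; this point is at its place on the strip's centre line. It slips along the strip if knocked
- mint_tin: flat mint-green and silver tin, 60 x 95 x 22 mm, lying on the table; its origin is the centre of its underside
- dish: blue ceramic dish, 120 mm across, 45 mm tall; origin under its centre
- glasses_case: dark brown glasses case, 62 x 155 x 42 mm; origin under its centre
- shoe_spray: silver and blue spray can with a black cap, 52 mm across, 150 mm tall; origin under its centre
- plant: small green plant in a terracotta pot, 92 mm across, 125 mm tall in all; origin under its centre
There are look-alikes about, which are no part of the job. Of the things that look like the part that bears lid_mid, the smaller one is meant.

How it is judged:
By the outcome, as a careful person would: the job done as asked, in the order asked, and still so for the second after the job is handed in, with the robot touching nothing.
It also fails if it takes over 67 s, if anything falls off the work surface, if the arm or the gripper's body presses on something with over 40 N, if the wrist force passes 120 N, or if a joint passes its speed limit or range.

ROBOT

A 6-joint arm with a two-finger parallel gripper is mounted at the origin on the work surface. World frame = base frame: x ahead of the robot, y to its left, z up, the work surface at z = 0. Lengths are in mm, angles in degrees, forces in N, time in s.
With the tool pointing down it reaches from about 350 to 850 mm from the base axis. Payload 8.1 kg.
Tool frame: the origin (TCP) lies at the centre of the arm's flange, where the gripper is bolted on; the fingertips stand 173 mm ahead of it and the grasp point (between the pads) lies 155 mm ahead of it; z points along the fingers, y is the line along which they close (so a half turn about z gives the same grasp; the last joint's range is limited). The gripper opens to 85 mm and grips with 20 to 120 N. Pads are 22 mm wide; open, the fingers measure 114 mm over their backs; the gripper's body (76 mm by 85 mm) begins 54 mm behind the grasp point. The pads swing forward as they close: fully open they stand 13 mm farther back than shut.
Start: joints at [67.987, 7.471, 85.268, -0, 87.261, -4.893], TCP at [176.603, 573.427, 404.692] pointing down, gripper open.
Joint ranges: [-169.43, 169.43], [-51.17, 129.36], [1.28, 143.12], [-76.62, 256.62], [0, 156.53], [-152.29, 152.29]. Speed limits (degrees/s): [136.94, 136.94, 159.86, 180, 180, 180].

INTERFACE

Orientations are given as [roll, pitch, yaw] about the fixed x, y, z axes, in that order (R = Rz(yaw) Ry(pitch) Rx(roll)).
In Python, from bench import * gives the robot as it stands.
- The arm moves only by the shell command python3 -m jog 'ROWS' [FORCE]. ROWS is text: rows parted by semicolons, each of 7 numbers parted by spaces: the shift along the tool's x, y, z scaled (see below), then the turn, a rotation vector about the tool's x, y, z scaled (see below), then the closure, from -1 (fully open) to 1 (shut). In form: tx ty tz wx wy wz hand; .... A call has 1 to 5 rows; each row shifts and turns the commanded pose from where the row before left it, along the tool's axes as they then stand; what a row does not reach is not made up. The controller multiplies each number of a shift by 0.1 m and each number of a turn by 60 degrees. A row lasts 1/8 s, in which the tool goes at most 62.5 mm and 10.7 degrees, less where a joint would pass 70% of its speed; a pose out of reach is approached as far as the arm can. A call with a number of a shift or a turn outside -1 to 1 is refused whole. A call with a gripper value outside its range is refused whole. The fingers move at their own pace and stop on an object; FORCE is the grip in N (left out, the last holds). Time passes only in rows, so rows that do not move let the fingers close. It gives the time, the measured TCP pose, the force, the opening and the grip force at its end, in the units of the state.
- sense(): the state, without advancing time (a new reading comes with each control period).
- snapshot(name): name is "side" or "top" or "wrist"; returns a dict with "img" (420x560x3 uint8, red, green, blue), "fx", "fy", "cx", "cy" (pixels), "dist" ([k1, k2, p1, p2, k3] as OpenCV has them; the pictures are not rectified), "extrinsics" (4x4, takes a point from camera to world coordinates). Camera axes: x right, y down, z forward; pixel columns grow to the right and rows downward; lengths in mm; the calibration is good to about 2 mm. A picture is of the moment at which its call begins. There is no depth.
- hand_in(): hands the job in; it is judged then, once.
The state is a dict: "time": time; "joint_pos": joint angles; "qd": joint speeds; "joint_efforts": joint torques, N m; "tool_pos": TCP position; "tcp_rot": TCP orientation; "ft_force": force on the tool from outside, world axes, zero at the start; "wrist_torque": the same for the moment, N m; "finger_gap": finger opening in mm; "grip_force": force on a finger pad.
Only numpy, scipy, OpenCV 4.12 (cv2) and the standard library are available. Lean on these libraries where they do the work, as an engineer would, in place of code of your own. Each camera call takes 0.05 s, during which the arm holds its last target. There are 200 camera calls.

## Working session

There is one attempt and no reset: what is moved stays moved. The work goes in short steps, Python scripts to look and compute and a shell command to move; the robot and the scene stay as the last step left them, time stands still between calls to the robot, and variables do not carry over. Pictures are saved under pics/ and viewed, at most 10 in all, crops included, and the job is handed in when it is done.

```bash
mkdir -p pics; ls; python3 - <<'E'
from bench import *
import cv2
s=sense();print(s)
for n in("side","top"):
    d=snapshot(n);cv2.imwrite(f"pics/{n}0.png",cv2.resize(d["img"][:,:,::-1],(800,600)))
    print(n,d["fx"],d["fy"],d["cx"],d["cy"],d["dist"],d["extrinsics"])
E
```

```text
pics
{'time': 0.0, 'joint_pos': array([ 6.79873415e+01,  7.51546241e+00,  8.53304028e+01, -2.65033158e-04,
        8.72604277e+01, -4.89336665e+00]), 'qd': array([-0.00096102,  0.06149949, -0.03912165, -0.05277906,  0.02571138,
        0.03202643]), 'joint_efforts': array([ 2.63189713e-04, -5.69399035e+01, -5.00554240e+01, -2.71670592e-05,
        1.46223427e-02,  1.12706039e-04]), 'tool_pos': array([176.51305841, 573.20706826, 403.62966222]), 'tcp_rot': array([-1.79894072e+02, -8.80320114e-03,  1.62880713e+02]), 'ft_force': array([ 0.20093732, -0.43081508,  0.11097909]), 'wrist_torque': array([ 0.04766683,  0.03726682, -0.00576058]), 'grip_force': 0.0, 'finger_gap': 85.17855339690522}
side 497.8559340845904 497.8559340845904 270.7106607731925 214.91463426175105 [-0.16210673  0.          0.          0.          0.        ] [[ 9.80241559e-01 -1.23961188e-01  1.54143146e-01  3.28690299e+02]
 [-1.97802699e-01 -6.11304644e-01  7.66277185e-01 -1.14665075e+03]
 [-7.60208942e-04 -7.81626673e-01 -6.23746075e-01  1.05468186e+03]
 [ 0.00000000e+00  0.00000000e+00  0.00000000e+00  1.00000000e+00]]
top 544.6232457806221 544.6232457806221 278.95945417134607 211.269200609984 [-0.00617925  0.          0.          0.          0.        ] [[ 8.52405950e-03 -9.88332881e-01  1.52070568e-01  2.95594484e+02]
 [-9.99946696e-01 -7.53870368e-03  7.05499048e-03 -4.27464573e+00]
 [-5.82626411e-03 -1.52122599e-01 -9.88344459e-01  1.86665351e+03]
 [ 0.00000000e+00  0.00000000e+00  0.00000000e+00  1.00000000e+00]]
```

View pics/side0.png

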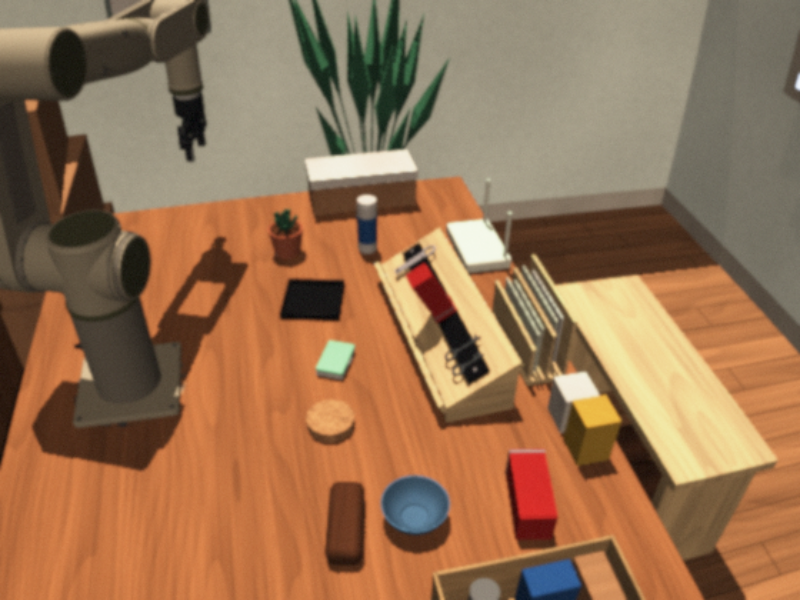

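View pics/top0.png

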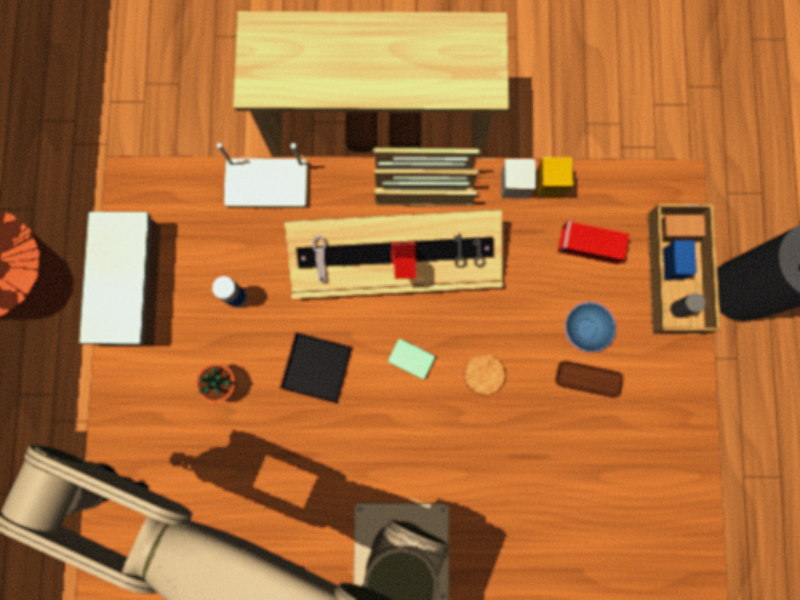

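Candidates for the lid: the red square cap on the strip (side 430,290; top 404,260 in the 800-px views), and a larger red box lying on the table (side 532,493; top 594,242). The smaller one, on the strip, is meant; I'll check it in a close crop. Other things: tray top (317,367), coasters top (485,375), mint tin (412,358).

```bash
python3 - <<'E'
from bench import *
import cv2,numpy as np
a=snapshot("side")["img"][150:300,255:375][:,:,::-1]  
b=snapshot("top")["img"][140:290,195:360][:,:,::-1]
a=cv2.resize(a,None,fx=4,fy=4,interpolation=cv2.INTER_CUBIC)[:, :]
b=cv2.resize(b,None,fx=4,fy=4,interpolation=cv2.INTER_CUBIC)
a=a[:,:]; im=np.hstack([a[:600,:320],b[:600,160:640]]);print(im.shape)
cv2.imwrite("pics/c1.png",im)
E
```

```text
(600, 800, 3)
```

View pics/c1.png

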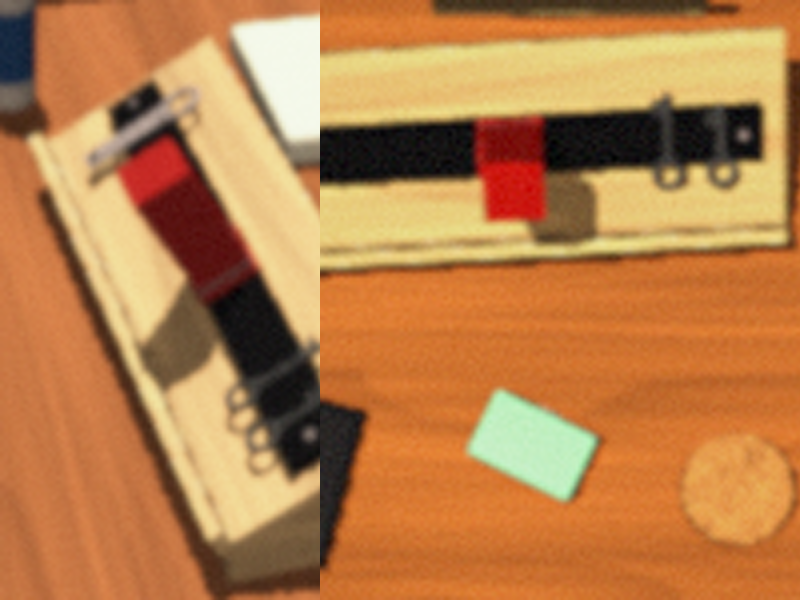

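```bash
cat > h.py <<'E'
from bench import *
import cv2,numpy as np
from scipy.optimize import minimize
from scipy.spatial.transform import Rotation as Ro
def proj(d,P):
    T=np.linalg.inv(d["extrinsics"]);K=np.array([[d["fx"],0,d["cx"]],[0,d["fy"],d["cy"]],[0,0,1.]])
    return cv2.projectPoints(np.asarray(P,float).reshape(-1,3),cv2.Rodrigues(T[:3,:3])[0],T[:3,3],K,np.array(d["dist"]))[0][:,0]
def back(d,uv,z):
    K=np.array([[d["fx"],0,d["cx"]],[0,d["fy"],d["cy"]],[0,0,1.]])
    n=cv2.undistortPoints(np.asarray(uv,float).reshape(-1,1,2),K,np.array(d["dist"]))[:,0]
    E=d["extrinsics"];r=np.c_[n,np.ones(len(n))]@E[:3,:3].T
    return E[:3,3]+r*((z-E[2,3])/r[:,2])[:,None]
def box(a,h0,h1): return [[sx*a/2,sy*a/2,h] for h in(h0,h1) for sx in(-1,1) for sy in(-1,1)]
def axes(yaw): return Ro.from_euler("z",yaw,degrees=True).as_matrix()@Ro.from_euler("y",-30,degrees=True).as_matrix()
def fill(m,uv): cv2.fillConvexPoly(m,cv2.convexHull(np.round(uv*16*4+24).astype(np.int32)),255,shift=4)
def render(d,boxes,R,t):
    m=np.zeros((1680,2240),np.uint8)
    for b in boxes: fill(m,proj(d,np.array(b)@R.T+t))
    return cv2.resize(m,(560,420),interpolation=cv2.INTER_AREA)/255.
E
python3 - <<'E'
from h import *
S,T=snapshot("side"),snapshot("top")
def red(d,r):
    im=d["img"].astype(float);m=(im[...,0]>50)&(im[...,1]<.4*im[...,0])&(im[...,2]<.4*im[...,0])
    z=np.zeros_like(m);z[r]=m[r];return z
ms=red(S,np.s_[175:240,270:335]);mt=red(T,np.s_[160:205,265:305]);print(ms.sum(),mt.sum())
B=[box(54,0,6),box(48,6,118)]
def cost(p):
    R=axes(p[3]);return sum(np.abs(render(d,B,R,p[:3])-m).sum() for d,m in((S,ms),(T,mt)))
best=None
g=back(T,[[283,177]],100)[0];print(g)
for z in(60,100,140):
    x0=np.r_[back(T,[[283,170]],z)[0],3]
    r=minimize(cost,x0,method="Nelder-Mead",options=dict(initial_simplex=x0+np.vstack([np.zeros(4),np.diag([15,15,20,6])]),maxiter=300))
    print(r.x.round(1),r.fun)
# tray, coaster
u=T["img"].astype(int)
m=(u.max(2)<45).astype(np.uint8);m[:230]=0;m[285:]=0;m[:,:190]=0;m[:,250:]=0
c=max(cv2.findContours(m,0,2)[0],key=cv2.contourArea)
q=cv2.boxPoints(cv2.minAreaRect(c));Q=back(T,q,16);print("tray",Q.mean(0),np.linalg.norm(np.diff(Q,axis=0),axis=1),np.degrees(np.arctan2(*(Q[1]-Q[0])[[1,0]])))
mc=cv2.inRange(cv2.cvtColor(T["img"],cv2.COLOR_RGB2HSV)[240:285,315:365],(0,0,0),(179,255,255))
for r in [(262,340),(262,325),(262,310),(250,320)]: print(u[r])
E
```

```text
620 417
[682.42554733  -4.07503307 100.        ]
[683.   -1.4 101.    4.6] 192.82745098039214
[683.7   1.3  99.9   8.6] 179.60784313725492
[684.2   1.7  99.4   8. ] 179.6627450980392
tray [422.45566347 204.39578416  16.        ] [130.88147115 134.80043226 130.43132112] -13.304859491295211
[230 163  81]
[206 129  59]
[218 117  46]
[215 119  48]
```

```bash
python3 - <<'E'
from h import *
S,T=snapshot("side"),snapshot("top")
def red(d,r):
    im=cv2.GaussianBlur(d["img"],(3,3),0).astype(float);m=(im[...,0]>35)&(im[...,1]<.42*im[...,0])&(im[...,2]<.45*im[...,0])
    z=np.zeros_like(m);z[r]=m[r];return z
ms=red(S,np.s_[175:240,270:335]);mt=red(T,np.s_[160:205,265:305]);print(ms.sum(),mt.sum())
B=[box(54,0,6),box(48,6,118)]
def cost(p):
    R=axes(p[3]);return sum(np.abs(render(d,B,R,p[:3])-m).sum() for d,m in((S,ms),(T,mt)))
x0=np.array([683,0,100,3.3])
r=minimize(cost,x0,method="Nelder-Mead",options=dict(initial_simplex=x0+np.vstack([np.zeros(4),np.diag([15,15,20,6])]),maxiter=300));print(r.x.round(1),r.fun)
r2=minimize(lambda p:cost(np.r_[p,3.3]),x0[:3],method="Nelder-Mead",options=dict(initial_simplex=x0[:3]+np.vstack([np.zeros(3),np.diag([15,15,20])]),maxiter=300));print(r2.x.round(1),r2.fun)
out=[]
for d,m,(r0,c0) in((S,ms,(170,265)),(T,mt,(155,250))):
    k=10;im=cv2.resize(np.ascontiguousarray(d["img"][r0:r0+60+10,c0:c0+40+ (30)][:,:,::-1]),None,fx=5.7,fy=5.7,interpolation=cv2.INTER_CUBIC)
    cc=cv2.resize(m[r0:r0+70,c0:c0+70].astype(np.uint8),im.shape[1::-1],interpolation=cv2.INTER_NEAREST)
    cv2.drawContours(im,cv2.findContours(cc,0,2)[0],-1,(255,0,0),1)
    for b in B:
        P=np.array(b);uv=proj(d,P@axes(3.3).T+r2.x)
        for i in range(8):
            for j in range(i):
                if (np.abs(P[i]-P[j])>1e-6).sum()==1:
                    cv2.line(im,*[tuple(int(v) for v in ((uv[q]-[c0,r0]+.5)*5.7)) for q in(i,j)],(0,255,0),1)
    out.append(im)
cv2.imwrite("pics/ov.png",np.hstack(out)[:, :800])
E
```

```text
628 427
[683.7   1.   99.9   8.4] 190.60392156862747
[683.7  -2.7  99. ] 213.13333333333333
```

View pics/ov.png

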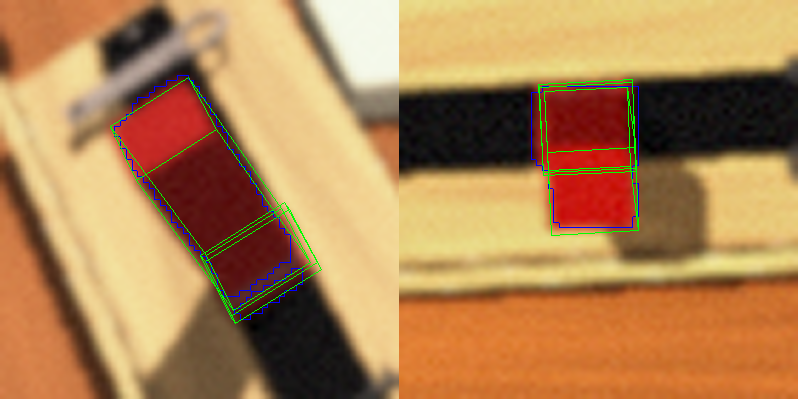

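The crop confirms it: the small red square cap stands on its flange on the strip (closed end about top px (284,187), side (295,192)). The model overlay fits it to about 2 mm. Next I measure the coasters and work out the move to the standoff.

```bash
cat >> h.py <<'E'
def tcpR(s): return Ro.from_euler("xyz",s["tcp_rot"],degrees=True).as_matrix()
def leanR(yaw): 
    A=axes(yaw);return np.c_[-A[:,0],A[:,1],-A[:,2]]
def plan(pos,R,pos0=None,R0=None):
    s=sense();R0=tcpR(s) if R0 is None else R0;pos0=s["tool_pos"] if pos0 is None else pos0
    d=np.array(pos)-pos0
    rv=Ro.from_matrix(R0.T@R).as_rotvec(degrees=True)
    print("shift/100 before turn",(R0.T@d/100).round(4)," after turn",(R.T@d/100).round(4)," turn/60",(rv/60).round(4),"deg",np.linalg.norm(rv).round(2))
E
python3 - <<'E'
from h import *
T=snapshot("top");im=T["img"]
g=cv2.medianBlur(im,3)[235:290,310:370];big=cv2.resize(cv2.cvtColor(g,cv2.COLOR_RGB2GRAY),None,fx=4,fy=4,interpolation=cv2.INTER_CUBIC)
lab=g.astype(int);m=((lab[...,2]>.30*lab[...,0])&(lab[...,1]>.58*lab[...,0])).astype(np.uint8)
c=max(cv2.findContours(m,0,2)[0],key=cv2.contourArea);(x,y),r=cv2.minEnclosingCircle(c);M=cv2.moments(c)
u=np.array([M["m10"]/M["m00"]+310,M["m01"]/M["m00"]+235]);print(u,r,(x+310,y+235),cv2.contourArea(c),"coaster",back(T,[u],23.5))
A=axes(3.5);foot=np.array([683.7,-1.5,99])
plan(foot+A[:,2]*373,leanR(3.5))
E
```

```text
[338.93615715 261.85604665] 13.765979766845703 (338.836633682251, 262.0280532836914) 543.0 coaster [[ 408.03974782 -194.9602275    23.5       ]]
shift/100 before turn [-4.7932 -4.6585 -0.1735]  after turn [-2.5515 -6.048   1.2718]  turn/60 [-0.0901 -0.4946 -0.3357] deg 36.27
```

```bash
python3 -m jog '-.32 -.31 -.012 0 0 0 -1;-.32 -.31 -.012 0 0 0 -1;-.32 -.31 -.012 0 0 0 -1;-.32 -.31 -.012 0 0 0 -1;-.32 -.31 -.012 0 0 0 -1'
python3 -m jog '-.32 -.31 -.012 0 0 0 -1;-.32 -.31 -.012 0 0 0 -1;-.32 -.31 -.012 0 0 0 -1;-.32 -.31 -.012 0 0 0 -1;-.32 -.31 -.012 0 0 0 -1'
python3 -m jog '-.32 -.31 -.012 0 0 0 -1;-.32 -.31 -.012 0 0 0 -1;-.32 -.31 -.012 0 0 0 -1;-.32 -.31 -.012 0 0 0 -1;-.32 -.31 -.012 0 0 0 -1'
python3 -m jog '0 0 0 -.0225 -.1236 -.084 -1;0 0 0 -.0225 -.1236 -.084 -1;0 0 0 -.0225 -.1236 -.084 -1;0 0 0 -.0225 -.1236 -.084 -1;0 0 0 0 0 0 -1'
python3 - <<'E'
from h import *
W=snapshot("wrist");print(W["fx"],W["extrinsics"].round(2))
A=axes(3.5);foot=np.array([683.7,-1.5,99])
plan(foot+A[:,2]*373,leanR(3.5))
im=np.ascontiguousarray(W["img"][:,:,::-1])
for b in [box(54,0,6),box(48,6,118)]:
    P=np.array(b);uv=proj(W,P@A.T+foot)
    for i in range(8):
        for j in range(i):
            if (np.abs(P[i]-P[j])>1e-6).sum()==1: cv2.line(im,*[tuple(int(v) for v in uv[q]) for q in(i,j)],(0,255,0),1)
cv2.imwrite("pics/w1.png",im)
E
```

```text
time: 1.08
tool_pos: [284.3, 376.9, 410.9]
tcp_rot: [180.0, 0.0, 162.9]
ft_force: [0.5, 1.4, -0.2]
finger_gap: 85.9
grip_force: 0.0
time: 1.7
tool_pos: [391.6, 181.6, 417.0]
tcp_rot: [180.0, 0.0, 162.9]
ft_force: [2.0, 1.0, 0.3]
finger_gap: 85.3
grip_force: 0.0
time: 2.33
tool_pos: [499.0, -13.7, 423.0]
tcp_rot: [180.0, 0.0, 162.9]
ft_force: [0.2, 1.0, -0.6]
finger_gap: 85.2
grip_force: 0.0
time: 2.95
tool_pos: [497.7, -12.4, 422.5]
tcp_rot: [180.0, 30.0, -176.6]
ft_force: [0.2, -0.4, 0.4]
finger_gap: 85.5
grip_force: 0.0
290.55265151690986 [[-6.0000e-02  6.5000e-01  7.6000e-01  4.4039e+02]
 [ 1.0000e+00  4.0000e-02  4.0000e-02 -1.7070e+01]
 [-0.0000e+00  7.6000e-01 -6.5000e-01  3.5191e+02]
 [ 0.0000e+00  0.0000e+00  0.0000e+00  1.0000e+00]]
shift/100 before turn [ 0.0066 -0.0045  0.0041]  after turn [ 0.0066 -0.0045  0.004 ]  turn/60 [-0.0004 -0.0022 -0.002 ] deg 0.18
```

View pics/w1.png

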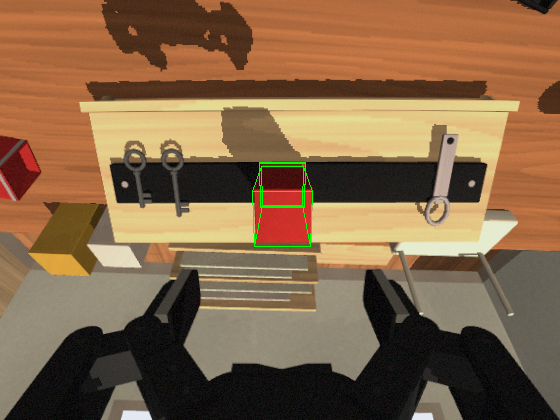

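The overlay matches the lid closely in the wrist view (closed end at about (253–312, 188–246)). One more numeric refinement from this view.

```bash
python3 - <<'E'
from h import *
W=snapshot("wrist");im=W["img"].astype(float)
m=(im[...,0]>35)&(im[...,1]<.4*im[...,0])&(im[...,2]<.4*im[...,0]);z=np.zeros_like(m);z[155:255,240:325]=m[155:255,240:325]
B=[box(54,0,6),box(48,6,118)]
cost=lambda p:np.abs(render(W,B,axes(p[3]),p[:3])-z).sum()
x0=np.array([683.7,-1.5,99,3.5]);print(z.sum(),cost(x0))
r=minimize(cost,x0,method="Nelder-Mead",options=dict(initial_simplex=x0+np.vstack([np.zeros(4),np.diag([5,5,6,3])]),maxiter=300));p=r.x;print(p.round(2),r.fun)
# strip yaw from its long edges, near y mid: screw centres
g=W["img"]
uv=[];
for (u,v) in((124,184),(472,184)):
    c=g[v-6:v+7,u-6:u+7].sum(2).astype(float);c=np.clip(c-150,0,None);yy,xx=np.mgrid[-6:7,-6:7];uv.append([u+(c*xx).sum()/c.sum(),v+(c*yy).sum()/c.sum()])
Q=back(W,uv,99);d=Q[1]-Q[0];print(uv,Q.round(1),np.degrees(np.arctan2(-d[0],d[1])))
A=axes(p[3]);print("grasp target");plan(p[:3]+A[:,2]*(96+155),leanR(p[3]))
s=sense();A=axes(3.5);print("with 3.5 yaw, at actual",((s['tool_pos']-p[:3])@A).round(2))
E
```

```text
4271 496.94117647058823
[690.28  -0.72  90.14   3.89] 162.2313725490196
[[np.float64(124.67136772361572), np.float64(184.58428774254614)], [np.float64(471.34812076401727), np.float64(183.38262476894639)]] [[ 693.3 -192.6   99. ]
 [ 666.4  226.4   99. ]] 3.685360294967774
grasp target
shift/100 before turn [-0.0065 -0.009   1.3339]  after turn [-0.0029 -0.0141  1.3339]  turn/60 [-0.0036 -0.0025 -0.0075] deg 0.52
with 3.5 yaw, at actual [-2.9000e-01  1.1000e-01  3.8439e+02]
```

```bash
python3 -m jog '0 -.002 .25 0 0 -.005 -1;0 0 .25 0 0 0 -1;0 0 .25 0 0 0 -1;0 0 .25 0 0 0 -1;0 0 .15 0 0 0 -1'
python3 -m jog '0 0 .16 0 0 0 -1;0 0 0 0 0 0 -1'
python3 - <<'E'
from h import *
W=snapshot("wrist");print(W["extrinsics"][:3,3]);cv2.imwrite("pics/w2.png",W["img"][:,:,::-1])
E
```

```text
time: 3.68
tool_pos: [556.3, -8.7, 321.6]
tcp_rot: [-179.9, 29.8, -176.2]
ft_force: [0.3, 0.2, 0.8]
finger_gap: 85.5
grip_force: 0.0
time: 3.92
tool_pos: [563.8, -8.3, 308.0]
tcp_rot: [-179.9, 29.8, -176.2]
ft_force: [-0.3, 0.6, 0.3]
finger_gap: 85.3
grip_force: 0.0
[506.2925668  -13.43923794 237.55709492]
```

View pics/w2.png

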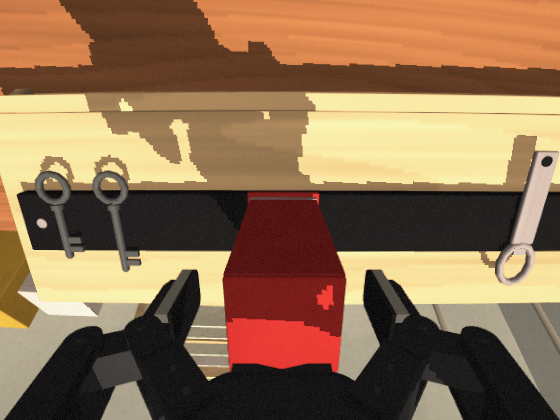

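```bash
python3 - <<'E'
from h import *
W=snapshot("wrist");K=np.array([[W["fx"],0,W["cx"]],[0,W["fy"],W["cy"]],[0,0,1.]])
n=cv2.undistortPoints(np.array([[[226,278.]],[[344,274.]]]),K,np.array(W["dist"]))[:,0]
E=W["extrinsics"];r=np.c_[n,np.ones(2)]@E[:3,:3].T
dep=48/np.linalg.norm(r[0]-r[1]);P=E[:3,3]+r*dep;print(P.round(1))
s=sense();A=axes(3.7);mid=P.mean(0)
foot=mid+24*A[:,0]-118*A[:,2];print("foot",foot.round(1),"tcp in tin axes",((s["tool_pos"]-foot)@A).round(1), "mid rel tcp",((mid-s["tool_pos"])@A).round(1))
E
```

```text
[[614.4 -29.2 181.8]
 [610.3  18.6 180.4]]
foot [ 6.92e+02 -2.00e-01  9.09e+01] tcp in tin axes [ -1.7   0.  253.6] mid rel tcp [ -22.3   -0.  -135.6]
```

```bash
python3 -m jog '0 0 0 0 0 0 1;0 0 0 0 0 0 1;0 0 0 0 0 0 1;0 0 0 0 0 0 1;0 0 0 0 0 0 1' 40
python3 - <<'E'
from h import *
s=sense();print(s["ft_force"],s["wrist_torque"],tcpR(s).T@s["ft_force"])
E
```

```text
time: 4.65
tool_pos: [563.9, -8.4, 310.2]
tcp_rot: [-179.8, 30.1, -176.1]
ft_force: [-5.9, 0.9, 6.3]
finger_gap: 47.3
grip_force: 41.9
[-5.93356476  0.86773001  6.28565364] [0.02167592 0.54559186 0.06893197] [ 1.92535321  1.2397424  -8.38007409]
```

```bash
python3 -m jog '0 0 -.02 0 0 0 1;0 0 -.02 0 0 0 1;0 0 -.02 0 0 0 1;0 0 -.02 0 0 0 1'
python3 -c "
from h import *
s=sense();print(tcpR(s).T@s['ft_force'])"
python3 -m jog '0 0 -.02 0 0 0 1;0 0 -.02 0 0 0 1;0 0 -.02 0 0 0 1;0 0 -.02 0 0 0 1'
python3 -c "
from h import *
s=sense();print(tcpR(s).T@s['ft_force'])
d=snapshot('side')['img'][170:245,260:340];cv2.imwrite('pics/p1.png',cv2.resize(d[:,:,::-1],(640,600),interpolation=cv2.INTER_CUBIC))"
```

```text
time: 5.15
tool_pos: [559.6, -8.6, 315.4]
tcp_rot: [-179.9, 29.9, -176.2]
ft_force: [5.7, 1.4, -6.6]
finger_gap: 47.5
grip_force: 42.3
[-1.73372724  0.99753041  8.5707277 ]
time: 5.65
tool_pos: [555.6, -8.9, 322.3]
tcp_rot: [-179.9, 29.9, -176.2]
ft_force: [5.6, 0.3, -5.8]
finger_gap: 47.7
grip_force: 42.3
[-1.99523593 -0.04611558  7.80381492]
```

View pics/p1.png

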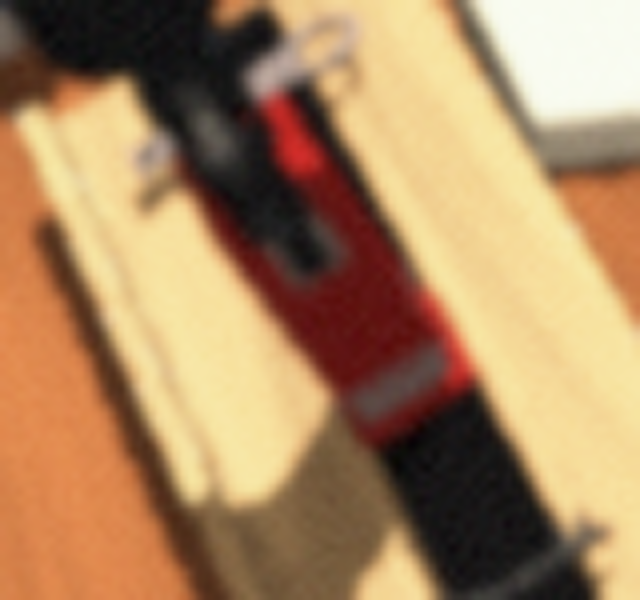

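The picture shows grey steel walls exposed at (400,385) while the red flange stays on the strip at (380,430): the lid is sliding and the tin is holding. Pull is about 8 N. I continue gently.

```bash
python3 -m jog '0 0 -.025 0 0 0 1;0 0 -.025 0 0 0 1;0 0 -.025 0 0 0 1;0 0 -.025 0 0 0 1;0 0 -.025 0 0 0 1' | grep ft
python3 -m jog '0 0 -.025 0 0 0 1;0 0 -.025 0 0 0 1;0 0 -.025 0 0 0 1;0 0 -.025 0 0 0 1;0 0 -.025 0 0 0 1' | grep ft
python3 -m jog '0 0 -.025 0 0 0 1;0 0 -.025 0 0 0 1;0 0 -.025 0 0 0 1;0 0 -.025 0 0 0 1;0 0 -.025 0 0 0 1' | grep ft
python3 -m jog '0 0 -.025 0 0 0 1;0 0 -.025 0 0 0 1;0 0 -.025 0 0 0 1;0 0 -.025 0 0 0 1;0 0 -.025 0 0 0 1' | grep ft
python3 -m jog '0 0 -.04 0 0 0 1;0 0 -.04 0 0 0 1;0 0 -.04 0 0 0 1;0 0 -.04 0 0 0 1;0 0 -.04 0 0 0 1' | grep ft
python3 -m jog '0 0 -.05 0 0 0 1;0 0 -.05 0 0 0 1;0 0 -.05 0 0 0 1;0 0 -.05 0 0 0 1;0 0 -.05 0 0 0 1' | grep ft
python3 -m jog '0 0 -.06 0 0 0 1;0 0 -.06 0 0 0 1;0 0 -.06 0 0 0 1;0 0 0 0 0 0 1'
python3 - <<'E'
from h import *
s=sense();foot=np.array([691.,-.5,90.5]);print(((s["tool_pos"]-foot)@axes(3.7)).round(1))
a=snapshot("side")["img"][130:250,240:340];b=snapshot("wrist")["img"]
cv2.imwrite("pics/p2.png",np.hstack([cv2.resize(a,(400,480),interpolation=cv2.INTER_CUBIC),cv2.resize(b,(400,480))[:, :]])[:,:,::-1])
for yw in [0]:
    R0=tcpR(s);xd=-13.3+180
    # vertical tool: keep tool y close to strip y rotated to tray
    for yaw in(180-13.3,):
        Rv=Ro.from_euler("xyz",[180,0,yaw],degrees=True).as_matrix();plan([422.5,204.4,5+112-20+155+40],Rv)
E
```

```text
ft_force: [6.4, 2.2, -6.8]
ft_force: [5.5, 0.9, -6.2]
ft_force: [-0.7, 0.8, -0.2]
ft_force: [1.0, -0.5, -1.2]
ft_force: [0.5, -0.1, -1.2]
ft_force: [0.1, -1.2, -0.9]
time: 9.95
tool_pos: [499.4, -12.5, 421.7]
tcp_rot: [-179.8, 30.1, -176.1]
ft_force: [0.0, 0.3, -0.6]
finger_gap: 47.4
grip_force: 43.0
[ -0.6   0.4 382.8]
shift/100 before turn [1.1833 2.2175 0.7993]  after turn [1.2477 1.9329 1.2898]  turn/60 [0.072  0.4966 0.2787] deg 34.44
```

View pics/p2.png

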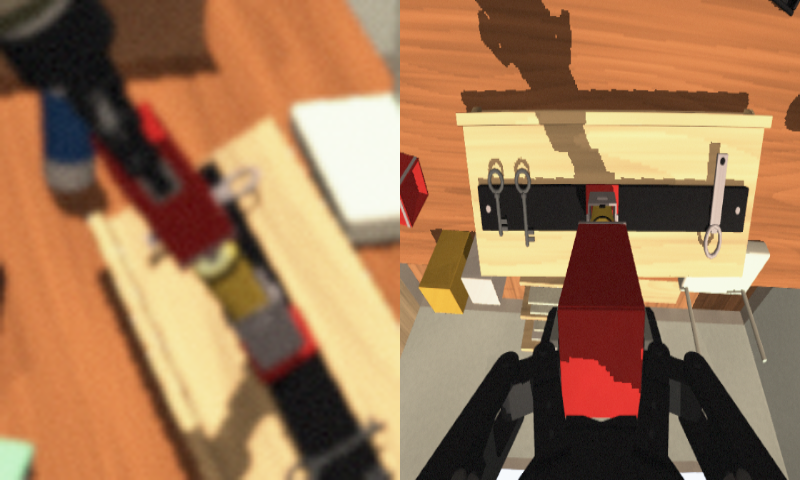

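The lid is clear: the side crop shows the yellow torch with its lens at (215,260) standing in the grey base, with the red flange still on the strip at (290,360). Next the lid goes to the tray.

```bash
python3 -m jog '.12 .22 0 0 0 0 1;.24 .44 0 0 0 0 1;.24 .44 0 0 0 0 1;.24 .44 0 0 0 0 1;.22 .44 0 0 0 0 1' | grep pos
python3 -m jog '.12 .24 0 0 0 0 1;0 0 0 .018 .1242 .0697 1;0 0 0 .018 .1242 .0697 1;0 0 0 .018 .1242 .0697 1;0 0 0 .018 .1242 .0697 1' | grep pos
python3 -m jog '0 0 0 0 0 0 1'
python3 - <<'E'
from h import *
Rv=Ro.from_euler("xyz",[180,0,180-13.3],degrees=True).as_matrix();plan([422.5,204.4,5+92.6+155],Rv)
E
```

```text
tool_pos: [393.8, 180.1, 366.8]
tool_pos: [382.9, 202.5, 361.4]
time: 11.42
tool_pos: [383.6, 202.1, 360.8]
tcp_rot: [-180.0, -0.1, 166.7]
ft_force: [0.6, 0.8, -0.9]
finger_gap: 47.5
grip_force: 43.0
shift/100 before turn [-0.3749  0.1128  1.082 ]  after turn [-0.3737  0.1119  1.0824]  turn/60 [-0.0005 -0.0011 -0.0006] deg 0.08
```

Down to about 8 mm above the estimated contact, then slowly by feel.

```bash
python3 -m jog '-.19 .056 .2 0 0 0 1;-.185 .056 .2 0 0 0 1;0 0 .25 0 0 0 1;0 0 .2 0 0 0 1;0 0 .15 0 0 0 1' | egrep 'pos|ft'
python3 -m jog '0 0 .02 0 0 0 1;0 0 .02 0 0 0 1;0 0 0 0 0 0 1' | egrep 'pos|ft'
python3 -m jog '0 0 .015 0 0 0 1;0 0 .015 0 0 0 1;0 0 0 0 0 0 1' | egrep 'pos|ft'
```

```text
tool_pos: [421.6, 204.5, 260.3]
ft_force: [-0.4, 0.6, -0.1]
tool_pos: [422.3, 204.7, 258.2]
ft_force: [0.0, 0.2, -0.2]
tool_pos: [421.9, 204.5, 254.3]
ft_force: [-0.1, -1.1, -0.8]
```

```bash
python3 -m jog '0 0 .01 0 0 0 1;0 0 .01 0 0 0 1;0 0 0 0 0 0 1' | egrep 'pos|ft'
python3 -c "
from h import *
a=snapshot('wrist')['img'];b=snapshot('side')['img'][100:240,150:290]
cv2.imwrite('pics/p3.png',np.hstack([cv2.resize(a,(400,400)),cv2.resize(b,(400,400),interpolation=cv2.INTER_CUBIC)])[:,:,::-1])"
```

```text
tool_pos: [421.9, 204.5, 252.2]
ft_force: [-0.2, 1.1, -0.4]
```

View pics/p3.png

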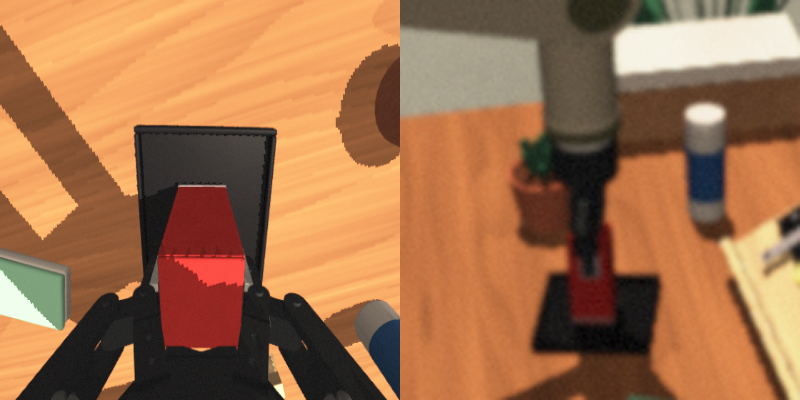

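The lid hangs inside the tray, its lower edge at about (205,185) between the walls at (138–272). I keep lowering until contact.

```bash
for i in 1; do :; done
python3 -m jog '0 0 .01 0 0 0 1;0 0 .01 0 0 0 1;0 0 0 0 0 0 1' | egrep 'pos|ft'
python3 -m jog '0 0 .01 0 0 0 1;0 0 0 0 0 0 1' | egrep 'pos|ft'
```

```text
tool_pos: [421.9, 204.5, 250.3]
ft_force: [0.2, -0.2, -1.3]
tool_pos: [421.9, 204.5, 249.3]
ft_force: [-0.8, -0.0, -1.4]
```

```bash
python3 -m jog '0 0 .01 0 0 0 1;0 0 0 0 0 0 1' | egrep 'pos|ft'
python3 -m jog '0 0 .01 0 0 0 1;0 0 0 0 0 0 1' | egrep 'pos|ft'
```

```text
tool_pos: [421.9, 204.5, 248.3]
ft_force: [0.3, 0.3, -0.5]
tool_pos: [421.9, 204.5, 247.3]
ft_force: [0.2, -0.4, -0.9]
```

```bash
python3 -m jog '0 0 .01 0 0 0 1;0 0 0 0 0 0 1' | egrep 'pos|ft'
python3 -m jog '0 0 .01 0 0 0 1;0 0 0 0 0 0 1' | egrep 'pos|ft'
```

```text
tool_pos: [421.9, 204.5, 246.3]
ft_force: [0.7, -0.1, -1.0]
tool_pos: [422.0, 204.6, 245.9]
ft_force: [-2.4, -1.1, 4.9]
```

```bash
python3 -m jog '0 0 .01 0 0 0 1;0 0 0 0 0 0 1' | egrep 'pos|ft'
```

```text
tool_pos: [422.2, 204.6, 245.9]
ft_force: [-6.1, -1.9, 14.9]
```

```bash
python3 -m jog '0 0 .01 0 0 0 1;0 0 0 0 0 0 1' | egrep 'pos|ft'
```

```text
tool_pos: [422.5, 204.9, 245.6]
ft_force: [-7.4, -2.1, 18.8]
```

Contact at z≈245.9. I relax the press and open.

```bash
python3 -m jog '0 0 -.018 0 0 0 1;0 0 0 0 0 0 1' | egrep 'pos|ft'
python3 -m jog '0 0 0 0 0 0 -.2;0 0 0 0 0 0 -.3;0 0 0 0 0 0 -.45;0 0 0 0 0 0 -.7;0 0 0 0 0 0 -1'
python3 -m jog '0 0 -.1 0 0 0 -1;0 0 -.3 0 0 0 -1;0 0 -.3 0 0 0 -1;0 0 -.4 0 0 0 -1;0 0 -.4 0 0 0 -1'
python3 - <<'E'
from h import *
a=snapshot('side')['img'][130:330,150:350]
cv2.imwrite('pics/p4.png',cv2.resize(a[:,:,::-1],(600,600),interpolation=cv2.INTER_CUBIC))
foot=np.array([691.,-.5,90.5]);A=axes(3.7);plan(foot+A[:,2]*(111+60+155+20),leanR(3.7))
E
```

```text
tool_pos: [422.2, 204.6, 245.7]
ft_force: [-1.7, 0.2, 6.2]
time: 16.27
tool_pos: [421.9, 204.5, 245.1]
tcp_rot: [-180.0, -0.0, 166.7]
ft_force: [-0.7, -0.1, 0.8]
finger_gap: 85.3
grip_force: 0.0
time: 16.9
tool_pos: [421.7, 204.4, 397.2]
tcp_rot: [180.0, 0.0, 166.7]
ft_force: [0.3, 1.5, 0.6]
finger_gap: 85.4
grip_force: 0.0
shift/100 before turn [-1.4266 -1.888   0.1351]  after turn [-0.6373 -2.2223  0.5227]  turn/60 [-0.0707 -0.4889 -0.2777] deg 34.0
```

View pics/p4.png

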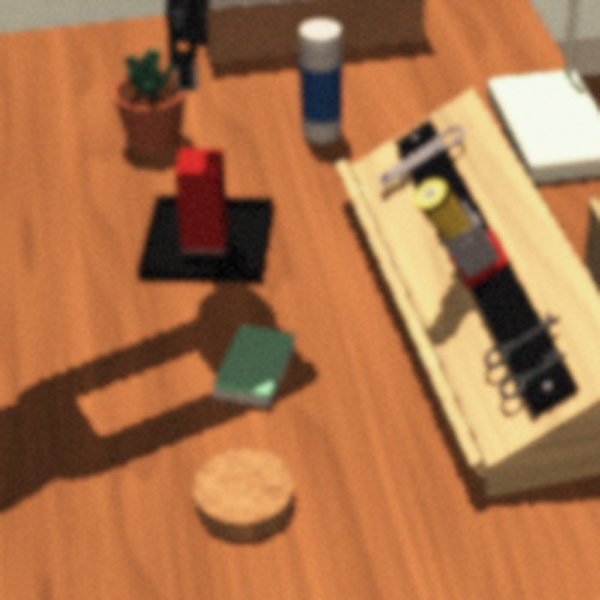

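The lid stands upright, open end down, in the tray (side crop (200,205)); the torch with its lens is in the held base at (440,200). That was picture 10, so from here I measure numerically only.

```bash
python3 -m jog '-.285 -.378 .027 0 0 0 -1;-.285 -.378 .027 0 0 0 -1;-.285 -.378 .027 0 0 0 -1;-.285 -.378 .027 0 0 0 -1;-.285 -.378 .027 0 0 0 -1' | grep pos
python3 -m jog '0 0 0 -.0177 -.1222 -.0694 -1;0 0 0 -.0177 -.1222 -.0694 -1;0 0 0 -.0177 -.1222 -.0694 -1;0 0 0 -.0177 -.1222 -.0694 -1;0 0 0 0 0 0 -1' | egrep 'pos|rot'
python3 - <<'E'
from h import *
A=axes(3.7);foot=np.array([691.,-.5,90.5]);s=sense();print("tcp in tin axes",((s["tool_pos"]-foot)@A).round(1))
W=snapshot("wrist");S=snapshot("side")
for n,d in(("w",W),("s",S)):
    c=proj(d,[foot+A[:,2]*96])[0].astype(int);r=45 if n=="w" else 22
    im=d["img"][c[1]-r:c[1]+r,c[0]-r:c[0]+r];hsv=cv2.cvtColor(im,cv2.COLOR_RGB2HSV)
    m=((hsv[...,0]>21)&(hsv[...,0]<36)&(hsv[...,1]>130)).astype(np.uint8)
    print(n,c);k=3 if n=="w" else 2
    for row in range(0,2*r,k): print(''.join('#' if v else '.' for v in m[row,::k]),'  ',*(im[row,r-20:r+21:10].tolist() if n=="w" and row%9==0 else []))
    np.save(f"m_{n}.npy",m)
E
```

```text
tool_pos: [517.6, -13.7, 382.3]
tool_pos: [516.4, -12.3, 381.8]
tcp_rot: [-179.9, 29.5, -176.3]
tcp in tin axes [ -5.9  -0.5 339.8]
w [284 234]
..............................    [63, 57, 51] [69, 61, 57] [66, 56, 53] [64, 57, 54] [81, 53, 48]
..............................   
..............................   
..............................    [90, 79, 76] [95, 88, 80] [48, 43, 40] [115, 101, 92] [205, 183, 169]
..............................   
..............#..#............   
...................#..........    [48, 41, 39] [86, 67, 21] [91, 72, 26] [87, 66, 17] [71, 61, 58]
...........##...#..#..........   
...........##...#...#.........   
.............#####............    [64, 55, 47] [10, 9, 10] [79, 64, 24] [16, 16, 17] [94, 80, 66]
...........#########..........   
..........###.....####........   
.........##.........##........    [36, 33, 14] [231, 229, 146] [232, 230, 149] [229, 227, 146] [123, 110, 40]
........##...........##.......   
........##............#.......   
........#.............##......    [229, 217, 88] [232, 230, 147] [195, 173, 159] [232, 230, 152] [233, 230
[... 677 characters left out ...]
3, 97] [147, 121, 81] [148, 118, 80] [128, 101, 67]
..............................   
..............................   
s [298 198]
......................   
......................   
......................   
......................   
......................   
......................   
......................   
........#.##..........   
...........#..........   
...........#..........   
..........#...........   
.........##...........   
........#.#...........   
......................   
......................   
......................   
......................   
......................   
......................   
......................   
......................   
......................
```

```bash
python3 - <<'E'
from h import *
A=axes(3.7);foot=np.array([691.,-.5,90.5])
m=np.load("m_w.npy").copy();m[:36]=0
pts=cv2.convexHull(np.argwhere(m)[:,::-1].astype(np.int32)).astype(np.float32)+np.float32([284-45,234-45])
e=cv2.fitEllipse(pts);print("ellipse",e)
W=snapshot("wrist");th=np.linspace(0,2*np.pi,60,endpoint=False)
C=np.c_[18*np.cos(th),18*np.sin(th),0*th]
tgt=cv2.ellipse2Poly
def ell(p):
    e2=cv2.fitEllipse(proj(W,(C+p)@A.T+foot).astype(np.float32));return e2
from scipy.optimize import least_squares
f=lambda p:[ell(p)[0][0]-e[0][0],ell(p)[0][1]-e[0][1],(max(ell(p)[1])-max(e[1])-1)]
r=least_squares(f,[0,0,111],diff_step=1e-2);print(r.x.round(2),r.fun,ell(r.x))
s=sense();print("tcp",((s["tool_pos"]-foot)@A).round(2))
plan(foot+A@np.r_[r.x[:2],r.x[2]-14+155],leanR(3.7))
E
```

```text
ellipse ((284.38299560546875, 238.5624542236328), (46.35209655761719, 49.7850456237793), 93.6352767944336)
[  0.    -0.32 106.81] [ 0.00582886  1.22137451 -3.21144867] ((284.3888244628906, 239.78382873535156), (43.5821647644043, 47.5735969543457), 89.43838500976562)
tcp [ -5.06  -0.51 339.68]
shift/100 before turn [-0.0602  0.0041  0.9181]  after turn [-0.0506  0.0019  0.9187]  turn/60 [-0.0022 -0.0101 -0.0003] deg 0.62
```

```bash
python3 - <<'E'
from h import *
A=axes(3.7);foot=np.array([691.,-.5,90.5])
e=((284.38,238.56),(46.4,49.8))
W=snapshot("wrist");th=np.linspace(0,2*np.pi,60,endpoint=False)
C=np.c_[18*np.cos(th),18*np.sin(th),0*th]
ell=lambda p:cv2.fitEllipse(proj(W,(C+p)@A.T+foot).astype(np.float32))
f=lambda p:(ell(p)[0][0]-e[0][0])**2+(ell(p)[0][1]-e[0][1])**2+(max(ell(p)[1])-max(e[1])-.7)**2
r=minimize(f,[0,0,111.],method="Nelder-Mead",options=dict(initial_simplex=[[0,0,111],[5,0,111],[0,5,111],[0,0,120]]));print(r.x.round(2),r.fun,ell(r.x))
plan(foot+A@np.r_[r.x[:2],r.x[2]-14+155],leanR(3.7))
E
```

```text
[ -5.74  -0.36 118.11] 3.516906873420473e-10 ((284.3800048828125, 238.5599822998047), (46.32628631591797, 50.499996185302734), 89.4126968383789)
shift/100 before turn [-2.000e-04  3.000e-03  8.044e-01]  after turn [0.008  0.0012 0.8043]  turn/60 [-0.0021 -0.0098  0.0001] deg 0.6
```

```bash
python3 -m jog '0 0 .2 0 -.01 0 -1;0 0 .2 0 0 0 -1;0 0 .2 0 0 0 -1;0 0 .14 0 0 0 -1;0 0 .1 0 0 0 -1' | egrep 'pos|ft|rot'
python3 -m jog '0 0 0 0 0 0 -.3;0 0 0 0 0 0 .1;0 0 0 0 0 0 1;0 0 0 0 0 0 1;0 0 0 0 0 0 1' 30
python3 -m jog '0 0 0 0 0 0 1;0 0 0 0 0 0 1'
python3 -c "
from h import *
s=sense();print(tcpR(s).T@s['ft_force'],s['wrist_torque'])"
```

```text
tool_pos: [559.4, -9.6, 308.2]
tcp_rot: [-179.9, 30.0, -176.2]
ft_force: [0.8, 0.1, 0.3]
time: 19.65
tool_pos: [559.2, -9.6, 309.8]
tcp_rot: [-179.8, 30.2, -176.2]
ft_force: [-3.8, 2.3, 5.5]
finger_gap: 35.0
grip_force: 30.0
time: 19.9
tool_pos: [559.2, -9.6, 309.8]
tcp_rot: [-179.8, 30.2, -176.2]
ft_force: [-4.5, 2.1, 6.4]
finger_gap: 35.0
grip_force: 30.0
[ 0.53603021  2.3452258  -7.67878743] [0.34805809 0.33965333 0.14873823]
```

Gripped at 35 mm, which is the head of the torch. I draw it out gently along the axis, watching the force.

```bash
python3 -m jog '0 0 -.02 0 0 0 1;0 0 -.02 0 0 0 1;0 0 -.02 0 0 0 1;0 0 -.02 0 0 0 1;0 0 -.02 0 0 0 1' | egrep 'pos|ft|gap'
python3 -m jog '0 0 -.03 0 0 0 1;0 0 -.03 0 0 0 1;0 0 -.03 0 0 0 1;0 0 -.03 0 0 0 1' | egrep 'pos|ft|gap'
python3 -m jog '0 0 -.03 0 0 0 1;0 0 -.03 0 0 0 1;0 0 -.03 0 0 0 1;0 0 -.03 0 0 0 1' | egrep 'pos|ft|gap'
```

```text
tool_pos: [554.0, -10.0, 317.7]
ft_force: [4.5, 0.7, -2.4]
finger_gap: 35.3
tool_pos: [547.8, -10.4, 328.0]
ft_force: [2.6, 1.0, -1.2]
finger_gap: 35.4
tool_pos: [541.8, -10.7, 338.4]
ft_force: [2.6, 0.8, -1.4]
finger_gap: 35.3
```

```bash
python3 -m jog '0 0 -.04 0 0 0 1;0 0 -.04 0 0 0 1;0 0 -.04 0 0 0 1;0 0 -.04 0 0 0 1;0 0 -.04 0 0 0 1' | egrep 'pos|ft|gap'
python3 -m jog '0 0 -.08 0 0 0 1;0 0 -.1 0 0 0 1;0 0 -.15 0 0 0 1;0 0 -.2 0 0 0 1;0 0 0 0 0 0 1' | egrep 'pos|ft|gap'
python3 - <<'E'
from h import *
A=axes(3.7);foot=np.array([691.,-.5,90.5])
S=snapshot("side");W=snapshot("wrist")
for n,d,c,w,h in(("s",S,(298,198),30,30),):
    print("red flange/grey check")
    im=d["img"].astype(int);
    for row in range(c[1]-20,c[1]+36,2):
        print(''.join('R' if (q[0]>40 and q[1]<.42*q[0]) else ('Y' if q[2]<.5*q[1] and q[1]>.75*q[0] else ('k' if q.max()<45 else ('g' if q.max()-q.min()<40 and q.max()<150 else '.'))) for q in im[row,c[0]-40:c[0]+40:2]))
s=sense();R0=tcpR(s)
for yaw in(-176.3,170,-160,150):
    Rv=Ro.from_euler("xyz",[180,0,yaw],degrees=True).as_matrix();plan([408,-195,23.5+105-15+155+40],Rv)
E
```

```text
tool_pos: [531.8, -11.3, 355.8]
ft_force: [1.1, 0.6, -1.9]
finger_gap: 34.8
tool_pos: [505.4, -13.1, 404.1]
ft_force: [0.8, -0.4, -2.2]
finger_gap: 35.5
red flange/grey check
.........gkkkg.Ygg..............g.......
..........gkkg.Y...gg...........g.......
...........gg.YY..gkk...................
.............YYYYYgkkg..................
.............YYYYYYkkk............g.....
.............YYYYYYYkkg............ggggg
..............YYYYY.kkk.............g...
...............YYYYYgkkg................
................YYYYkkkk................
................YYYgkkkgg...............
..................kkkkggg...............
..................gkgggggg..............
..................ggggggg.g.............
...................gggggggg.............
...................gggggggg.............
....................ggggggg.............
....................ggggggggR...........
.....................ggggggg.R..........
......................gggggggR..........
......................gggggggRR.........
.......................gggggRRR.........
.......................ggg.RRRkg........
.........................RRRkkkk........
........................RRkkkkkkg.......
.........................kkkkkkkk.......
.........................gkkkkkkkg......
.........................gkkkkkkkk......
..........................gkkkkkkkg.....
shift/100 before turn [ 1.4122 -1.7516  0.2631]  after turn [ 1.0891 -1.7538  0.9325]  turn/60 [-2.400e-03  5.027e-01  5.000e-04] deg 30.16
shift/100 before turn [ 1.4122 -1.7516  0.2631]  after turn [ 0.6428 -1.9618  0.9325]  turn/60 [0.0577 0.5006 0.2235] deg 33.07
shift/100 before turn [ 1.4122 -1.7516  0.2631]  after turn [ 1.5376 -1.3776  0.9325]  turn/60 [-0.0739  0.4989 -0.2649] deg 34.18
shift/100 before turn [ 1.4122 -1.7516  0.2631]  after turn [-0.0669 -2.0633  0.9325]  turn/60 [0.1455 0.4887 0.549 ] deg 44.95
```

Tin base still seated (red flange under the grey walls in the same place), torch out. Now to the coasters.

```bash
python3 -m jog '.14 -.175 0 0 0 0 1;.32 -.4 0 0 0 0 1;.32 -.4 0 0 0 0 1;.32 -.4 0 0 0 0 1;.31 -.375 0 0 0 0 1' | egrep 'pos'
python3 -m jog '0 0 0 0 .1257 0 1;0 0 0 0 .1257 0 1;0 0 0 0 .1257 0 1;0 0 0 0 .1257 0 1;0 0 0 0 0 0 1' | egrep 'pos|rot|gap'
python3 - <<'E'
from h import *
plan([408,-195,23.5+90+155],Ro.from_euler("xyz",[180,0,-176.3],degrees=True).as_matrix())
S=snapshot("side");s=sense()
g=s["tool_pos"]-[0,0,155];im=S["img"].astype(int)
ys=(im[...,2]<.45*im[...,1])&(im[...,1]>.76*im[...,0])&(im[...,0]>60)
P=[proj(S,[g+[0,0,h]])[0] for h in(15,-90)];print("pred top/tail px",np.round(P,1))
c=np.mean(P,0).astype(int);z=np.zeros_like(ys);z[c[1]-35:c[1]+35,c[0]-25:c[0]+25]=ys[c[1]-35:c[1]+35,c[0]-25:c[0]+25]
for r in range(c[1]-34,c[1]+34,3):
    x=np.where(z[r])[0]; pc=np.interp(r,[P[0][1],P[1][1]],[P[0][0],P[1][0]])
    if len(x): print(r,x.min(),x.max(),x.mean().round(1),"axis",pc.round(1))
E
```

```text
tool_pos: [393.9, -196.6, 329.8]
tool_pos: [395.6, -195.3, 330.0]
tcp_rot: [-179.9, -0.1, -176.2]
finger_gap: 35.2
shift/100 before turn [-0.1254 -0.0041  0.6152]  after turn [-0.124  -0.0046  0.6155]  turn/60 [-0.001  -0.0022  0.0013] deg 0.16
pred top/tail px [[223.3 248.3]
 [225.7 276.9]]
255 219 219 219.0 axis 223.9
258 219 219 219.0 axis 224.1
261 219 219 219.0 axis 224.4
264 219 227 223.5 axis 224.6
267 220 227 223.5 axis 224.9
270 221 227 223.8 axis 225.1
273 221 228 224.7 axis 225.4
276 222 228 224.7 axis 225.6
```

```bash
python3 -m jog '-.06 0 .1 0 0 0 1;-.06 0 .2 0 0 0 1;0 0 .15 0 0 0 1;0 0 .06 0 0 0 1;0 0 0 0 0 0 1' | egrep 'pos|ft'
python3 -m jog '0 0 .015 0 0 0 1;0 0 .015 0 0 0 1;0 0 0 0 0 0 1' | egrep 'pos|ft'
python3 -m jog '0 0 .01 0 0 0 1;0 0 0 0 0 0 1' | egrep 'pos|ft'
python3 -m jog '0 0 .01 0 0 0 1;0 0 0 0 0 0 1' | egrep 'pos|ft'
```

```text
tool_pos: [406.6, -194.9, 279.6]
ft_force: [0.5, -0.5, -0.5]
tool_pos: [407.0, -195.0, 277.3]
ft_force: [-1.0, -0.1, -1.2]
tool_pos: [406.9, -194.9, 276.0]
ft_force: [0.9, 0.2, -2.1]
tool_pos: [406.9, -194.9, 274.9]
ft_force: [-0.4, -0.6, -1.0]
```

```bash
python3 -m jog '0 0 .015 0 0 0 1;0 0 .01 0 0 0 1;0 0 0 0 0 0 1' | egrep 'pos|ft'
python3 -m jog '0 0 .01 0 0 0 1;0 0 .01 0 0 0 1;0 0 0 0 0 0 1' | egrep 'pos|ft'
```

```text
tool_pos: [406.9, -194.9, 272.4]
ft_force: [-0.3, 0.0, -0.5]
tool_pos: [406.9, -194.9, 270.4]
ft_force: [-0.5, -0.4, -1.4]
```

```bash
python3 -m jog '0 0 .01 0 0 0 1;0 0 0 0 0 0 1' | egrep 'pos|ft'
python3 -m jog '0 0 .01 0 0 0 1;0 0 0 0 0 0 1' | egrep 'pos|ft'
```

```text
tool_pos: [406.9, -194.9, 269.5]
ft_force: [0.2, -0.0, -1.1]
tool_pos: [406.9, -195.0, 268.5]
ft_force: [0.5, 1.6, -1.1]
```

```bash
python3 -m jog '0 0 .01 0 0 0 1;0 0 0 0 0 0 1' | egrep 'pos|ft'
python3 -m jog '0 0 .01 0 0 0 1;0 0 0 0 0 0 1' | egrep 'pos|ft'
```

```text
tool_pos: [406.9, -194.9, 267.5]
ft_force: [-0.2, -0.4, -1.2]
tool_pos: [406.9, -195.0, 266.6]
ft_force: [-0.5, 0.2, -0.9]
```

```bash
python3 -m jog '0 0 .01 0 0 0 1;0 0 0 0 0 0 1' | egrep 'pos|ft|time'
```

```text
time: 27.68
tool_pos: [407.3, -195.0, 266.4]
ft_force: [-0.9, 1.5, 5.4]
```

```bash
python3 -m jog '0 0 .01 0 0 0 1;0 0 0 0 0 0 1' | egrep 'pos|ft|time'
```

```text
time: 27.92
tool_pos: [407.6, -195.1, 266.4]
ft_force: [-2.1, 3.7, 12.6]
```

```bash
python3 -m jog '0 0 -.012 0 0 0 1;0 0 0 0 0 0 1' | egrep 'pos|ft'
python3 -m jog '0 0 0 0 0 0 .1;0 0 0 0 0 0 0;0 0 0 0 0 0 -.3;0 0 0 0 0 0 -.7;0 0 0 0 0 0 -1'
python3 -m jog '0 0 -.05 0 0 0 -1;0 0 -.1 0 0 0 -1;0 0 -.3 0 0 0 -1;0 0 -.4 0 0 0 -1;0 0 -.4 0 0 0 -1' | egrep 'time|pos|gap'
python3 -m jog '0 0 -.2 0 0 0 -1;0 0 0 0 0 0 -1' | egrep 'time|pos'
python3 - <<'E'
from h import *
S=snapshot("side");T=snapshot("top");W=snapshot("wrist")
def ch(q): q=q.astype(int);return 'R' if (q[0]>40 and q[1]<.42*q[0]) else ('Y' if q[1]>.76*q[0] and q[2]<.75*q[1] and q[0]>60 else ('k' if q.max()<45 else '.'))
c=proj(S,[[407,-195,80]])[0].astype(int);print("pred tail/top",proj(S,[[407,-195,23.5],[407,-195,128.5]]).round())
for r in range(c[1]-26,c[1]+30,2): print(r,''.join(ch(q) for q in S["img"][r,c[0]-30:c[0]+30]))
p=proj(W,[[407,-195,128.5]])[0];print("W lens pred",p)
c=p.astype(int)
for r in range(c[1]-45,c[1]+45,4): print(r,''.join(ch(q) for q in W["img"][r,c[0]-50:c[0]+50:2]))
c=proj(S,[[422,204,60]])[0].astype(int);print("lid")
for r in range(c[1]-26,c[1]+26,3): print(r,''.join(ch(q) for q in S["img"][r,c[0]-25:c[0]+25]))
E
```

```text
tool_pos: [407.2, -195.0, 266.4]
ft_force: [-1.3, 2.2, 6.1]
time: 28.8
tool_pos: [406.9, -195.0, 265.7]
tcp_rot: [-179.9, -0.1, -176.3]
ft_force: [-0.3, -0.7, -0.3]
finger_gap: 85.4
grip_force: 0.0
time: 29.42
tool_pos: [406.9, -194.6, 392.8]
finger_gap: 85.3
time: 29.68
tool_pos: [407.5, -194.9, 413.5]
pred tail/top [[231. 292.]
 [229. 265.]]
251 .......................Y....................................
253 ......................Y.....................................
255 .....................Y......................................
257 ....................YY.....................Y................
259 .....................Y...YYY..............Y.................
261 ......................YYYYYYYYYYYYYY........................
263 ......................YYYYYY..YYYYYY........................
265 .....................YYYYYY...YYYYYY........................
267 ......................YYYYYYYYYYYY..........................
269 .......................YYYYYYYYYY...........................
271 .........................YYYYYYYY...........................
273 .........................YY.YYYYY..
[... 2664 characters left out ...]
.....kkkkkkkkkkkkkkkkkkkkkkkkkkkkk......
189 ................kkkkkkkkkkkkkkkkkkkkkkkkkkkkk.....
192 ................kkkkkkkkkkkkkkkkkkkkkkkkkkkk......
195 ................kkkkkkkkkkkkkkkkkkkkkkkkkkk.......
198 ..........kkkkkRRRRR.kkkkkkkkkkkkkkkkkkkkkkkkkk...
201 .........kkkkkkkRRRRRRRkkkkkkkkkkkkkkkkkkkkkkkk...
204 ........kkkkkkkkRRRRRRRRkkkkkkkkkkkkkkkkkkkkkkk...
207 .......kkkkkkkkk.RRRRRRR.kkkkkkkkkkkkkkkkkkkkk....
210 .......kkkkkkkkk.RRRRRRRR.kkkkkkkkkkkkkkkkkkkk....
213 ......kkkkkkkkkkk.........kkkkkkkk....kkkkkkk.....
216 .....kkkkkkkkkkkkkkkkkkkkkkkkkkkkkkk..kkkkkkk.....
219 ....kkkkkkkkkkkkkkkkkkkkkkkkkkkkkkkkkkkkkkkk......
222 .....kkkkkkkkkkkkkkkkkkkkkkkkkkkkkkkkkkkkkkk......
```

The torch stands upright with its lens where predicted at the coaster centre, and the lid stands in the tray (partly hidden by the arm in this view). Handing in.

```bash
python3 -c "
from bench import *
print(hand_in())"
```

```text
the job is handed in; nothing more can be done
None
```

The job is handed in at about 30 s: the red lid came off with the tin's base still on its strip and stands open end down in the tray, and the yellow torch stands lens up at the centre of the cork coasters.

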